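# Read the code under a sample tube in the viewer's tilting mirror

## Robot

A 6-joint arm with a two-finger parallel gripper is mounted at the origin on the work surface. World frame = base frame: x ahead of the robot, y to its left, z up, the work surface at z = 0. Lengths are in mm, angles in degrees, forces in N, time in s.
With the tool pointing down it reaches from about 325 to 875 mm from the base axis. Payload 4.4 kg.
Tool frame: the origin (TCP) lies between the finger pads; the fingertips stand 25 mm ahead of it and the grasp point (between the pads) lies 6 mm ahead of it; z points along the fingers, y is the direction in which the jaws open and shut (so a half turn about z gives the same grasp; the last joint's range is limited). The gripper opens to 85 mm and grips with 20 to 120 N. Pads are 22 mm wide; open, the fingers measure 114 mm over their backs; the gripper's body (76 mm by 85 mm) begins 54 mm behind the grasp point. The pads swing forward as they close: fully open they stand 13 mm farther back than shut.
Start: joints at [60.648, 11.837, 88.321, -0, 79.842, -8.623], TCP at [203.536, 537.774, 256.282] pointing down, gripper open.
Joint ranges: [-156.59, 156.59], [-49.26, 127.26], [12.9, 141.05], [-63.56, 243.56], [4.71, 150.69], [-161.64, 161.64]. Speed limits (degrees/s): [159.86, 159.86, 180, 180, 180, 180].

## Interface

Orientations are given as [roll, pitch, yaw] about the fixed x, y, z axes, in that order (R = Rz(yaw) Ry(pitch) Rx(roll)).
In Python, from rig import telemetry, grab_frame, env, boxes_of gives the robot as it stands. The module is installed in compiled form; this text tells all that it offers.
- The arm moves only by the shell command python3 -m pendant 'ROWS' [OPENING]. ROWS is JSON, a list that holds one entry, the list of rows, each a list of 4 numbers: the shift along the world's x, y, z in m, then the turn about the world's z in degrees. A call has 1 to 8 rows; each row shifts and turns the commanded pose from where the row before left it; what a row does not reach is not made up. A row lasts 1/12 s, in which the tool goes at most 41.7 mm and 7.16 degrees, less where a joint would pass 70% of its speed; a pose out of reach is approached as far as the arm can. A call is refused whole if a number of a shift passes 0.0417 or a number of a turn 7.16, either way. A call with a gripper value outside its range is refused whole. OPENING is the opening, from 0 (shut) to 1 (fully open), set as the call begins (- or left out, the last holds). The fingers move at their own pace and stop on an object; the grip force is fixed at half the most. Time passes only in rows, so rows that do not move let the fingers close. It gives the time, the measured TCP pose, the force and the opening at its end, in the units of the state.
- telemetry.observe(): the state, without advancing time (a new reading comes with each control period).
- grab_frame(name): name is "scene" or "top" or "wrist"; returns a dict with "image" (420x560x3 uint8, blue, green, red), "fx", "fy", "cx", "cy" (pixels), "distortion" ([k1, k2, p1, p2, k3] as OpenCV has them; the pictures are not rectified), "R" (3x3) and "t" (3): a world point X has camera coordinates R X + t; the wrist camera has in their place "mount" (4x4, takes a point from camera to tool coordinates, whose origin is the TCP and whose axes are the flange's). Camera axes: x right, y down, z forward; pixel columns grow to the right and rows downward; lengths in mm; the calibration is good to about 2 mm. A picture is of the moment at which its call begins: read the wrist's pose just before it. There is no depth.
- env.hand_in(): hands the job in, once; it reports no verdict.
Trained networks look in a picture, given as the dict that the camera call returned (one of the last four; its "shot" number tells which), for a name from the list of things; names that differ only in an ending like _2 or _b are one class to them, and where a whole thing is asked for, a point or a joint stands for the part that bears it (a point fixed in the world has none). Each returns a list of dicts, best first, with "confidence" (0 to 1); they miss things now and then, are a little off and sometimes report something else, mostly with a low value. They report only what shows in the picture. A call takes as long as a camera call. They do not tell look-alikes from the thing itself.
- boxes_of(picture, label): "point" ([x, y, z] in mm, in the coordinates of the camera as it stood for that picture, good to about 4 mm: the middle of the surface that is visible of it).
The state is a dict: "clock": time; "q": joint angles; "joint_vel": joint speeds; "joint_torque": joint torques, N m; "tool_pos": TCP position; "tool_rot": TCP orientation; "contact_force": force on the tool from outside, world axes, zero at the start; "moment": the same for the moment, N m; "width": finger opening in mm.
Only numpy, scipy, OpenCV 4.12 (cv2) and the standard library are available. Lean on these libraries where they do the work, as an engineer would, in place of code of your own. Each camera call takes 0.05 s, during which the arm holds its last target.

## Task

Take the capped tube out of the rack and lower it, cap up, into the hole in the top plate of the tube viewer until its cap rests on the plate (do not let it drop in), and let go of it. Then tilt the viewer's mirror by its side lever until the camera on the swing arm sees the code under the tube's foot in the middle of the mirror. Finish while still holding the lever steady at that angle, because a spring lays the mirror flat again when it is released; leave the camera where it is set, keep off the mirror glass and do not disturb the other things on the bench.

Things in the scene. Friction and masses are not known exactly. Their poses are not given: they have to be found in the camera images.
- tube_cap (a point): middle of the ribbed white cap of the one capped tube, 76 mm above its foot, on the tube's axis (z points from foot to cap). Tube: straight round body 16 mm in diameter and 60 mm long with a paper label and a flat foot; on top of it a flange 24 mm in diameter and 4 mm thick, then the cap grip 20 mm in diameter and 24 mm tall; 88 mm overall, about 30 g. It starts standing in one of the rack's holes, foot down, 40 mm deep in it
- tube_foot (a point): centre of the underside of the capped tube's foot, where a small square dot code is printed; z points up the tube
- rack: aluminium rack block 100 x 165 x 48 mm (x, y, height), fixed; origin at the centre of its underside. Working holes 19 mm wide and 40 mm deep at x = -33 and +33 mm, y = -66, 0 and +66 mm (the dark discs between them are closed)
- viewer: tube viewer, fixed: grey base, two white side cheeks and a white back panel on its -x side, open to +x (towards its camera), steel top plate 110 x 120 mm (x, y), 15 mm thick, top face 165 mm above the bench. Origin at the centre of its underside, z up, +x towards the camera side, +y the side with the lever
- viewer_hole (a point): centre of the mouth of the 19 mm through hole in the top plate, at the level of the plate's top face; the seated tube's flange rests here and its foot hangs 60 mm lower, inside, straight above the mirror's centre
- mirror_centre (a point): point on the mirror's reflecting face and on its tilting axis (viewer's y direction), 55 mm above the bench, 110 mm straight below the hole's mouth, so 50 mm below the seated tube's foot
- mirror_tilt (a joint): tilt of the flat mirror in rad: 0 = lying flat, face up (its rest, against a stop); grows as its face turns towards the camera side (normal leaning from straight up towards the viewer's +x), up to 0.95. A light spring, 0.08 N m at rest and 0.16 N m per rad more, returns it to 0
- mirror_glass: the mirror glass, 74 x 76 mm, under the top plate; turns with mirror_tilt; its z axis is the mirror's normal
- lever: crank lever of the mirror, turning rigidly with it, on the viewer's +y side; origin at mirror_centre. A steel arm 100 mm long carries a black round handle 14 mm in diameter and 66 mm long, parallel to the tilting axis, from 70 to 136 mm out on the +y side of the viewer's middle plane. At mirror_tilt 0 the arm leans 0.55 rad from upright towards the viewer's -x (away from the camera); raising mirror_tilt swings the handle over towards +x
- lever_grip (a point): point on the axis of the lever's round handle, 105 mm to the +y side of the viewer's middle plane and 100 mm from the tilting axis; 140 mm above the bench at rest
- camera_arm (a joint): elevation of the camera arm in rad, about the same axis as the mirror: 0 = level, towards the viewer's +x; grows upward to 0.75. Stays where it is set by stiff friction
- camera_lens (a point): centre of the camera's front lens (black barrel 30 mm in diameter in a pale ring light), in the viewer's middle plane, 200 mm from mirror_centre and always looking straight at it
- open_tube1: open glass tube, 16 mm in diameter, 56 mm tall, no cap, standing in the rack; origin at its foot; leave alone
- open_tube2: a second such open tube; leave alone
- open_tube3: a third such open tube; leave alone
- beaker: empty glass beaker, 60 mm in diameter, 80 mm tall; origin under its centre; leave alone
- pen: lying pen, 130 mm long along its x, 15 mm thick; origin under its middle; leave alone
- jar: white jar, 52 mm in diameter, 70 mm tall; origin under its centre; leave alone
- reagent: amber bottle, 48 mm in diameter, 120 mm tall; origin under its centre; leave alone
- dish: small open culture dish, 58 mm in diameter, 13 mm tall; origin under its centre; leave alone
There are look-alikes about, which are no part of the job. Of the things that look like the part that bears tube_cap, the smaller one is meant.

How it is judged (in metres and radians):
On the way, in this order (a step that is already met when the one before it is completed fails the run):
1. the capped tube hangs in the viewer's hole, cap up and resting on the plate, and is let go (horizontal distance between tube_foot and viewer_hole below 0.006 m and z of tube_foot in the frame of viewer between 0.1 and 0.108 m and angle between tube_foot's own z axis and vertical below 0.12 rad and contact force between the fingers and tube below 0.05 N), for 0.2 s.
2. the lever is held so that the mirror shows the tube's foot to the camera (all of step 1 and ((value of joint camera_arm between -0.02 and 0.018 rad and value of joint mirror_tilt between 0.7159 and 0.8559 rad) or (value of joint camera_arm between 0.018 and 0.056 rad and value of joint mirror_tilt between 0.6969 and 0.8369 rad) or (value of joint camera_arm between 0.056 and 0.094 rad and value of joint mirror_tilt between 0.6779 and 0.8179 rad) or (value of joint camera_arm between 0.094 and 0.132 rad and value of joint mirror_tilt between 0.6589 and 0.7989 rad) or (value of joint camera_arm between 0.132 and 0.17 rad and value of joint mirror_tilt between 0.6399 and 0.7799 rad) or (value of joint camera_arm between 0.17 and 0.208 rad and value of joint mirror_tilt between 0.6209 and 0.7609 rad) or (value of joint camera_arm between 0.208 and 0.246 rad and value of joint mirror_tilt between 0.6019 and 0.7419 rad) or (value of joint camera_arm between 0.246 and 0.284 rad and value of joint mirror_tilt between 0.5829 and 0.7229 rad) or (value of joint camera_arm between 0.284 and 0.322 rad and value of joint mirror_tilt between 0.5639 and 0.7039 rad) or (value of joint camera_arm between 0.322 and 0.36 rad and value of joint mirror_tilt between 0.5449 and 0.6849 rad) or (value of joint camera_arm between 0.36 and 0.398 rad and value of joint mirror_tilt between 0.5259 and 0.6659 rad) or (value of joint camera_arm between 0.398 and 0.436 rad and value of joint mirror_tilt between 0.5069 and 0.6469 rad) or (value of joint camera_arm between 0.436 and 0.474 rad and value of joint mirror_tilt between 0.4879 and 0.6279 rad) or (value of joint camera_arm between 0.474 and 0.512 rad and value of joint mirror_tilt between 0.4689 and 0.6089 rad) or (value of joint camera_arm between 0.512 and 0.55 rad and value of joint mirror_tilt between 0.4499 and 0.5899 rad) or (value of joint camera_arm between 0.55 and 0.588 rad and value of joint mirror_tilt between 0.4309 and 0.5709 rad) or (value of joint camera_arm between 0.588 and 0.626 rad and value of joint mirror_tilt between 0.4119 and 0.5519 rad) or (value of joint camera_arm between 0.626 and 0.664 rad and value of joint mirror_tilt between 0.3929 and 0.5329 rad) or (value of joint camera_arm between 0.664 and 0.702 rad and value of joint mirror_tilt between 0.3739 and 0.5139 rad) or (value of joint camera_arm between 0.702 and 0.74 rad and value of joint mirror_tilt between 0.3549 and 0.4949 rad) or (value of joint camera_arm between 0.74 and 0.778 rad and value of joint mirror_tilt between 0.3359 and 0.4759 rad)) and contact force between the fingers and lever above 0.4 N and velocity of joint mirror_tilt between -0.08 and 0.08 rad/s), for 0.3 s.
At the end, for the whole second after the job is handed in: Capped tube hanging in the hole: upright within 0.12 rad, cap up, flange within 3 mm of the plate, no finger on it. Fingers press the lever (over 0.4 N); the mirror is still (under 0.08 rad/s) and its normal halves the angle between the lines to the tube's foot and to the lens, within 0.06 rad (all of step 2); the arm keeps its last pose, push and grip.
It fails at once if the tube is dropped into the viewer's hole (foot inside, faster than 0.5 m/s) (horizontal distance between tube_foot and viewer_hole below 0.012 m and z of tube_foot in the frame of viewer below 0.16 m and linear speed of tube above 0.5 m/s).
It fails at once if the camera is moved from its setting (lens by more than 8 mm) (distance of camera_lens from where it was at the start of the episode above 0.008 m).
It fails at once if the mirror glass is touched (contact force between the fingers and mirror_glass above 0.5 N).
It fails at once if another thing on the bench is shifted or knocked over (by more than 20 mm) (distance of any of open_tube1, open_tube2, open_tube3, beaker, pen, jar, reagent, dish from where it was at the start of the episode above 0.02 m or angle between any of open_tube1, open_tube2, open_tube3, beaker, pen, jar, reagent, dish's own z axis and vertical above 0.35 rad).
It also fails if it takes over 54 s, if anything falls off the work surface, if the arm or the gripper's body presses on something with over 40 N, if the wrist force passes 120 N, or if a joint passes its speed limit or range.

## Working session

There is one attempt and no reset: what is moved stays moved. The work goes in short steps, Python scripts to look and compute and a shell command to move; the robot and the scene stay as the last step left them, time stands still between calls to the robot, and variables do not carry over. Pictures are saved under pics/ and viewed, and the job is handed in when it is done.

```bash
mkdir -p pics
python3 - <<'E'
from rig import telemetry, grab_frame
import cv2
s=telemetry.observe();print(s)
for n in ["scene","top","wrist"]:
    f=grab_frame(n);cv2.imwrite(f"pics/a_{n}.png",f["image"])
    print(n,{k:v for k,v in f.items() if k!="image"})
E
```

```text
{'clock': 0.0, 'q': array([ 6.06447008e+01,  1.18843771e+01,  8.84064255e+01, -1.93023926e-03,
        7.98406478e+01, -8.62408140e+00]), 'joint_vel': array([-0.00339255,  0.00705527,  0.09020527, -0.09146583,  0.05691115,
        0.03658885]), 'joint_torque': array([-1.78885879e-03, -3.83023059e+01, -2.91599321e+01, -3.54559388e-04,
        1.04562636e-02,  2.88891663e-06]), 'tool_pos': array([203.21942669, 537.13353496, 255.1109591 ]), 'tool_rot': array([-1.79869751e+02, -1.78333739e-02,  1.59269105e+02]), 'contact_force': array([-0.39300478,  0.16990651,  0.08417864]), 'moment': array([ 0.03437694, -0.00205886, -0.02422384]), 'width': 85.323567401023}
scene {'fx': 515.2578843631429, 'fy': 515.2578843631429, 'cx': 277.74501177859275, 'cy': 204.68905232570572, 'distortion': array([-0.08976116,  0.        ,  0.        ,  0.        ,  0.        ]), 'R': array([[-0.05656761,  0.99838385,  0.00545855],
       [ 0.70354982,  0.04374057, -0.70929853],
       [-0.70839096, -0.03628296, -0.70488708]]), 't': array([ -41.76958623, -312.31382038, 1644.92734069]), 'shot': 1}
top {'fx': 381.6657
[... 257 characters left out ...]
9846, -0.151993  ],
       [ 0.15330137, -0.04159334, -0.98730374]]), 't': array([  35.22494879,  560.0060847 , 1027.729383  ]), 'shot': 2}
wrist {'fx': 314.49753616570774, 'fy': 314.49753616570774, 'cx': 283.21437917051975, 'cy': 214.01012364974795, 'distortion': array([-0.01750797,  0.        ,  0.        ,  0.        ,  0.        ]), 'mount': array([[ 1.30170522e-03, -9.45499881e-01, -3.25619841e-01,
         8.44038440e+01],
       [ 9.99998858e-01,  1.48078741e-03, -3.02133285e-04,
         8.01510560e-01],
       [ 7.67840747e-04, -3.25619076e-01,  9.45500729e-01,
        -1.18701733e+02],
       [ 0.00000000e+00,  0.00000000e+00,  0.00000000e+00,
         1.00000000e+00]]), 'shot': 3}
```

View pics/a_scene.png

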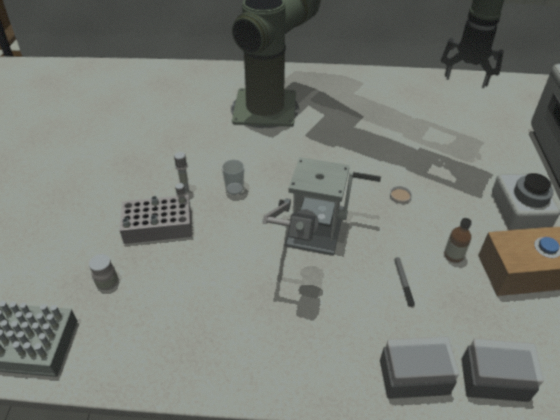

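View pics/a_top.png

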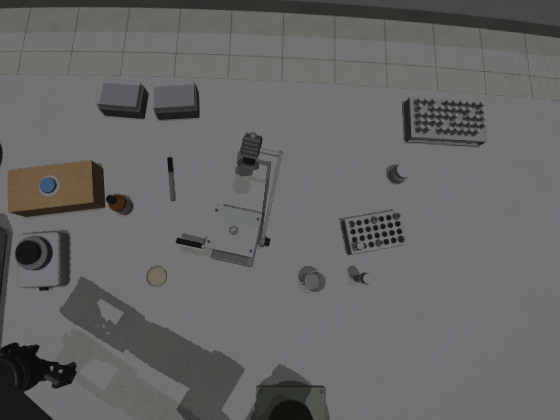

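View pics/a_wrist.png

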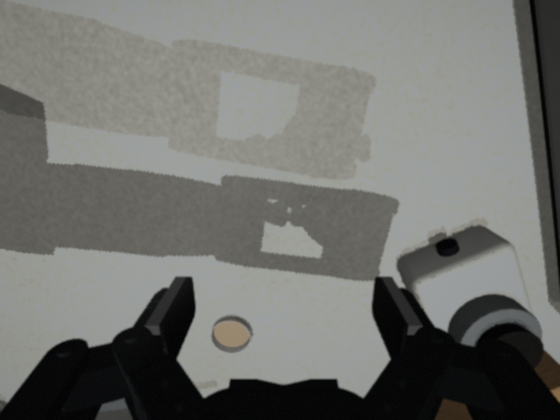

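```bash
cat > h.py <<'E'
import numpy as np, cv2
from scipy.spatial.transform import Rotation as Ro
from rig import telemetry, grab_frame, boxes_of
def pix2ray(f,u,v):
    K=np.array([[f["fx"],0,f["cx"]],[0,f["fy"],f["cy"]],[0,0,1]])
    p=cv2.undistortPoints(np.array([[[u,v]]],float),K,f["distortion"])[0,0]
    return np.array([p[0],p[1],1.])
def campose(f,s=None):
    # returns R_wc, c  : X = R_wc xc + c
    if "R" in f:
        R=np.array(f["R"]);t=np.array(f["t"]);return R.T,-R.T@t
    T=np.eye(4);T[:3,:3]=Ro.from_euler('xyz',s["tool_rot"],degrees=True).as_matrix();T[:3,3]=s["tool_pos"]
    M=T@f["mount"];return M[:3,:3],M[:3,3]
def plane(f,u,v,z,s=None):
    R,c=campose(f,s);d=R@pix2ray(f,u,v);return c+d*(z-c[2])/d[2]
def proj(f,X,s=None):
    R,c=campose(f,s);xc=R.T@(np.array(X,float)-c)
    K=np.array([[f["fx"],0,f["cx"]],[0,f["fy"],f["cy"]],[0,0,1]])
    return cv2.projectPoints(xc.reshape(1,3),np.zeros(3),np.zeros(3),K,f["distortion"])[0].ravel()
def tri(fs,ps):
    A=np.zeros((3,3));b=np.zeros(3)
    for (f,s),(u,v) in zip(fs,ps):
        R,c=campose(f,s);d=R@pix2ray(f,u,v);d/=np.linalg.norm(d);P=np.eye(3)-np.outer(d,d);A+=P;b+=P@c
    return np.linalg.solve(A,b)
def crop(f,name,x0,y0,x1,y1,k=6,g=0.6):
    im=f["image"][y0:y1,x0:x1];im=(255*(im/255.)**g).astype('uint8')
    cv2.imwrite(name,cv2.resize(im,None,fx=k,fy=k,interpolation=cv2.INTER_CUBIC))
def nets(f,names,s=None):
    R,c=campose(f,s)
    for n in names:
        for r in boxes_of(f,n)[:4]:
            if r["confidence"]>.2: print(n,round(r["confidence"],2),np.round(R@np.array(r["point"])+c,0))
E
python3 - <<'E'
from h import *
f=grab_frame("scene");crop(f,"pics/b1.png",110,140,240,240);crop(f,"pics/b2.png",250,150,400,260,5)
nets(f,["tube_cap","rack","viewer","mirror_glass","lever","camera_lens"])
f=grab_frame("top");crop(f,"pics/b3.png",295,190,425,290);crop(f,"pics/b4.png",160,120,290,280,3)
nets(f,["tube_cap","rack","viewer","mirror_glass","lever","camera_lens","open_tube1","beaker","dish","jar","pen","reagent"])
E
```

```text
tube_cap 0.85 [ 403. -180.   86.]
tube_cap 0.58 [ 492. -169.   80.]
tube_cap 0.21 [536. 160. 163.]
rack 0.74 [ 551. -220.   43.]
rack 0.38 [497. 190.  55.]
viewer 0.64 [539. 165. 162.]
viewer 0.41 [ 486. -167.   80.]
mirror_glass 0.72 [501. 173.  54.]
lever 0.98 [483. 237. 127.]
camera_lens 0.68 [702. 115. 214.]
camera_lens 0.24 [601. 487.  65.]
tube_cap 0.63 [ 398. -179.  122.]
tube_cap 0.38 [ 480. -170.  100.]
tube_cap 0.37 [515. 146. 166.]
tube_cap 0.28 [680. 114. 209.]
rack 0.95 [ 529. -225.   51.]
rack 0.6 [666. 364.  14.]
viewer 0.39 [386. -56.  25.]
lever 0.52 [ 496. -232.   64.]
lever 0.48 [471. 269. 149.]
camera_lens 0.91 [679. 112. 211.]
camera_lens 0.59 [515. 143. 169.]
open_tube1 0.49 [ 497. -232.   64.]
beaker 0.72 [385. -57.  21.]
beaker 0.34 [513. 145. 168.]
dish 0.79 [385. 388.   3.]
dish 0.22 [514. 142. 166.]
jar 0.77 [ 699. -301.   71.]
pen 0.8 [672. 361.  11.]
reagent 0.7 [570. 481.  77.]
```

View pics/b1.png

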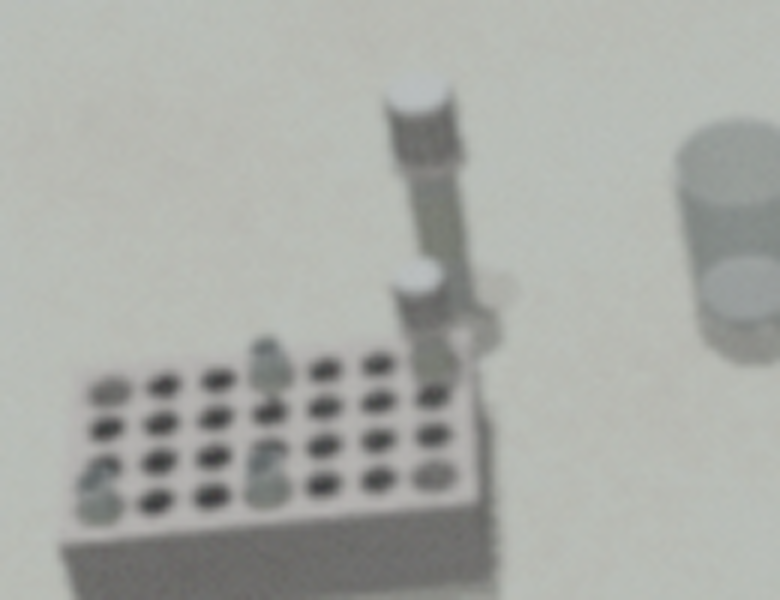

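View pics/b2.png

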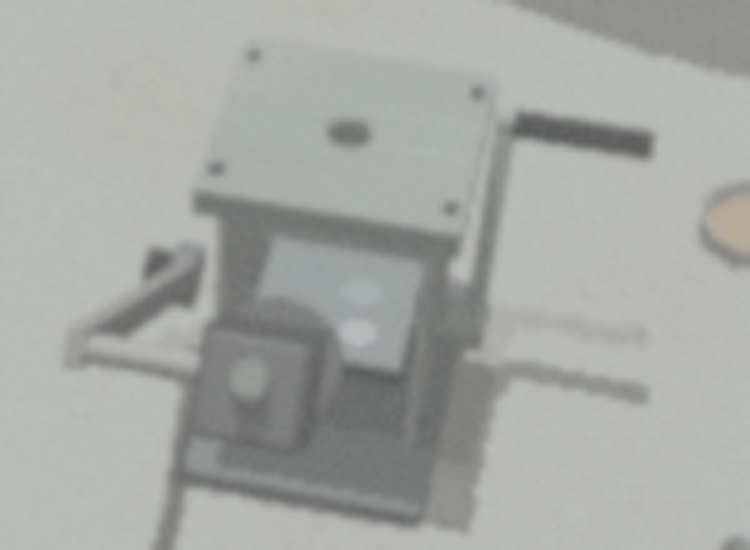

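View pics/b3.png

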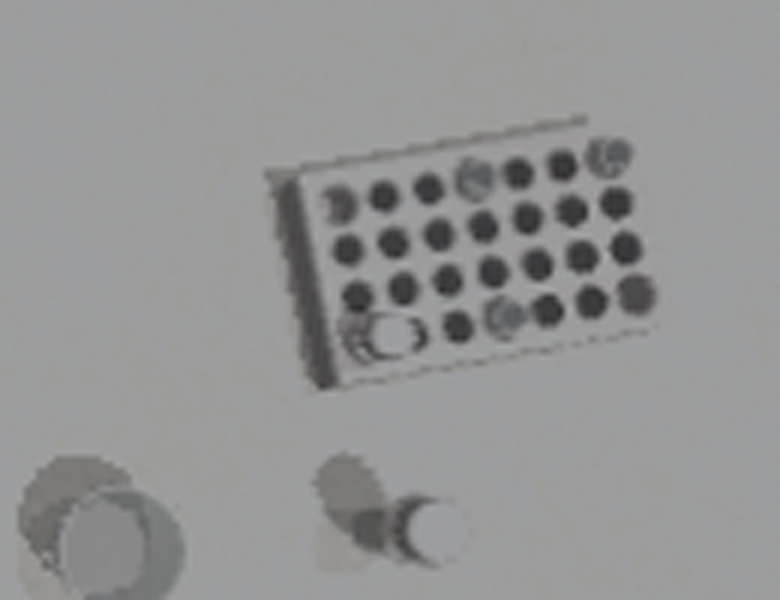

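View pics/b4.png

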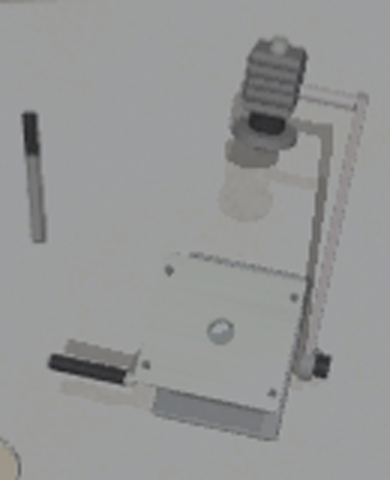

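Run:
```python
from h import *
a=(grab_frame("scene"),None);b=(grab_frame("top"),None)
S=lambda x,y,k,x0,y0:(x/k+x0,y/k+y0)
s1=lambda x,y:S(x,y,6,110,140); s2=lambda x,y:S(x,y,5,250,150); t1=lambda x,y:S(x,y,6,295,190); t2=lambda x,y:S(x,y,3,160,120)
P={"cap":(s1(418,272),t1(398,336)),"bigcap":(s1(420,92),t1(437,533)),"hole":(s2(349,132),t2(220,331)),
"sc1":(s2(253,55),t2(273,393)),"sc2":(s2(478,93),t2(146,365)),"sc3":(s2(451,209),t2(169,270)),"sc4":(s2(215,169),t2(294,297)),
"hin":(s2(516,125),t2(126,373)),"hout":(s2(652,145),t2(52,362)),"rk1":(s1(110,390),t1(637,293)),"rk2":(s1(435,475),t1(338,205)),"knob":(s2(249,379),t2(281,45))}
for k,(p,q) in P.items():
    X=tri([a,b],[p,q]);print(k,X.round(1),np.round(proj(a[0],X)-p,1),np.round(proj(b[0],X)-q,1))
for k,z in [("cap",96),("hole",165),("rk1",48),("rk2",48)]:
    print(k,plane(a[0],*P[k][0],z).round(1),plane(b[0],*P[k][1],z).round(1))
```

```text
cap [ 481.4 -172.2   93.5] [-1.1 -0.2] [-1.1  0.1]
bigcap [ 394.8 -184.3  115.5] [-0.6 -0.1] [-0.6  0. ]
hole [505.1 163.8 161.2] [-0.6  0. ] [-0.5 -0. ]
sc1 [455.4 118.7 162.7] [-0.7 -0. ] [-0.6 -0. ]
sc2 [475.1 223.  162. ] [-0.7  0. ] [-0.7 -0. ]
sc3 [554.3 208.2 162.2] [-0.7  0. ] [-0.6 -0. ]
sc4 [535.1 104.  162.5] [-0.6 -0. ] [-0.5 -0. ]
hin [469.9 242.9 138.7] [-0.9  0.1] [-0.8 -0. ]
hout [477.3 306.  136.3] [-1.   0.1] [-1.  -0.1]
rk1 [ 509.  -301.4   45.6] [-0.8 -0.2] [-0.7  0.1]
rk2 [ 546.7 -158.2   43.7] [-0.8 -0.1] [-0.7  0. ]
knob [726.4 121.2 232.1] [-0.9 -0. ] [-0.7 -0. ]
cap [ 484.7 -168.4   96. ] [ 481.4 -174.4   96. ]
hole [509.3 164.9 165. ] [504.6 162.2 165. ]
rk1 [ 511.9 -298.    48. ] [ 508.9 -302.7   48. ]
rk2 [ 551.1 -155.    48. ] [ 546.3 -159.1   48. ]
```

```bash
python3 -m pendant '[[[0.014,-0.0355,0.002,-4],[0.014,-0.0355,0.002,-4],[0.014,-0.0355,0.002,-4],[0.014,-0.0355,0.002,-4],[0.014,-0.0355,0.002,-4],[0.014,-0.0355,0.002,-4],[0.014,-0.0355,0.002,-4],[0.014,-0.0355,0,-4]]]' 0.6
python3 -m pendant '[[[0.014,-0.0355,0,-4],[0.014,-0.0355,0,-4],[0.014,-0.0355,0,-4],[0.014,-0.0355,0,-4],[0.014,-0.0355,0,-4],[0.014,-0.0355,0,-4],[0.014,-0.0355,0,-4],[0.014,-0.0355,0,-4]]]'
python3 -m pendant '[[[0.014,-0.0355,0,-4],[0.014,-0.0355,0,-4],[0.014,-0.0355,0,-4],[0.014,-0.0355,0,-4],[0,0,0,0],[0,0,0,0]]]'
```

```text
clock: 1.92
tool_pos: [316.0, 252.3, 271.0]
tool_rot: [179.9, 0.0, 127.1]
contact_force: [1.7, 1.1, 0.1]
width: 51.5
clock: 2.58
tool_pos: [427.9, -32.2, 270.6]
tool_rot: [179.9, 0.0, 95.0]
contact_force: [1.2, 0.8, 0.8]
width: 51.2
clock: 3.08
tool_pos: [483.7, -174.0, 269.9]
tool_rot: [-180.0, -0.0, 79.1]
contact_force: [-0.9, 0.9, 0.7]
width: 50.8
```

Run:
```python
from h import *
s=telemetry.observe();f=grab_frame("wrist");cv2.imwrite("pics/c.png",f["image"])
print(s["clock"],s["tool_pos"],s["tool_rot"],s["q"],s["width"])
nets(f,["tube_cap","rack","open_tube1"],s)
print(proj(f,[482,-172,96],s))
```

```text
3.0833 [ 483.73276325 -173.95167003  269.92095764] [-1.79955962e+02 -2.47229343e-02  7.91096203e+01] [-2.94373947e+01  3.78032091e+00  9.57823515e+01  9.56274860e-03
  8.04869422e+01 -1.85486090e+01] 50.79606943280136
tube_cap 0.95 [ 483. -167.   99.]
tube_cap 0.84 [ 401. -176.  111.]
open_tube1 0.78 [ 559. -216.   66.]
open_tube1 0.72 [ 576. -281.   63.]
open_tube1 0.58 [ 492. -233.   65.]
open_tube1 0.54 [374. -47.  52.]
[281.45550191 196.6301779 ]
```

View pics/c.png

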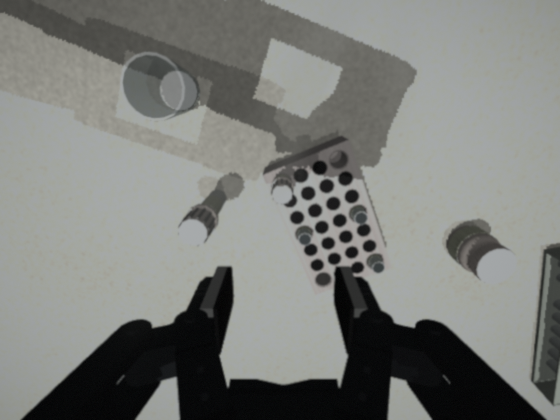

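Run:
```python
from h import *
s=telemetry.observe();f=grab_frame("wrist");crop(f,"pics/c2.png",240,140,400,300,5)
for z in (84,96): 
  for p in ((282,193),(284,188)): print(z,p,plane(f,*p,z,s).round(1))
```

```text
84 (282, 193) [ 481.9 -168.8   84. ]
84 (284, 188) [ 484.9 -164.1   84. ]
96 (282, 193) [ 482.6 -165.6   96. ]
96 (284, 188) [ 485.4 -161.1   96. ]
```

View pics/c2.png

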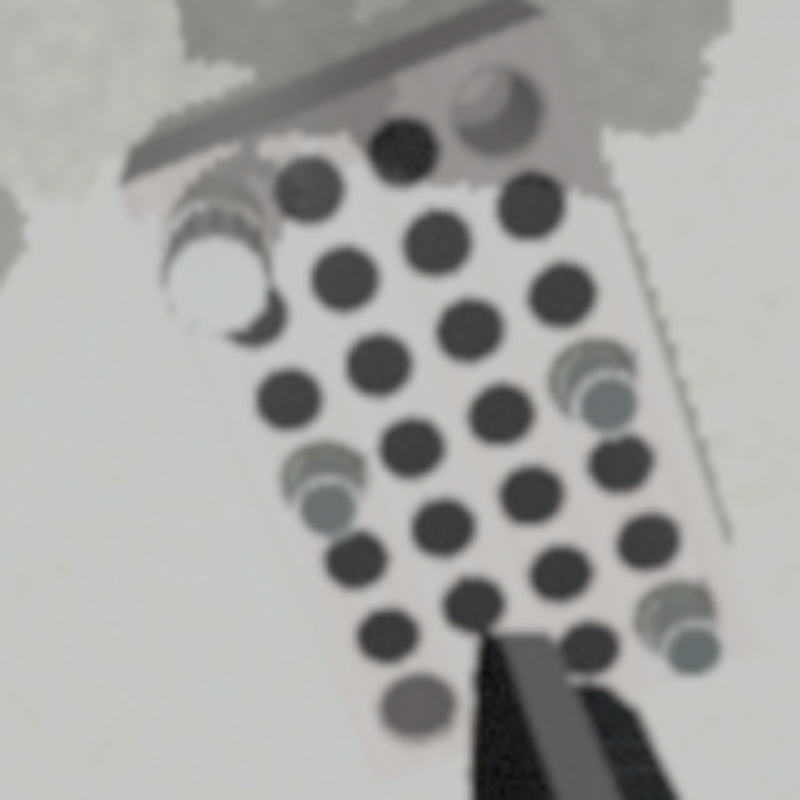

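```bash
python3 -m pendant '[[[-0.0005,0.002,-0.035,0],[0,0,-0.035,0],[0,0,-0.035,0],[0,0,-0.035,0],[0,0,-0.02,0],[0,0,-0.01,0],[0,0,0,0],[0,0,0,0]]]'
python3 - <<'E'
from h import *
s=telemetry.observe();f=grab_frame("wrist");cv2.imwrite("pics/d.png",f["image"])
print(s["tool_pos"],s["contact_force"]);f=grab_frame("scene");crop(f,"pics/d2.png",110,110,240,240,5)
E
```

```text
clock: 4.0
tool_pos: [483.5, -169.9, 101.0]
tool_rot: [180.0, 0.0, 79.3]
contact_force: [0.2, 0.2, -0.4]
width: 51.2
[ 483.50983809 -169.87269264  101.01204021] [ 0.16818014  0.20327763 -0.35608187]
```

View pics/d.png

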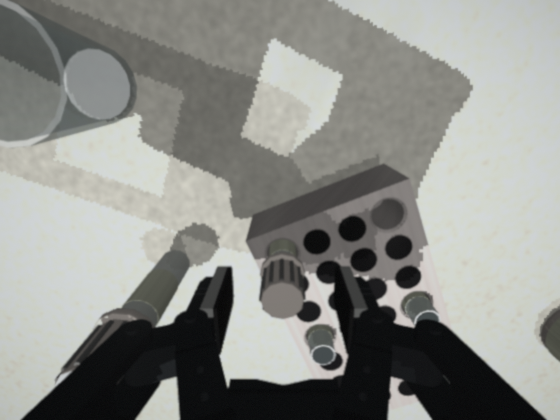

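View pics/d2.png

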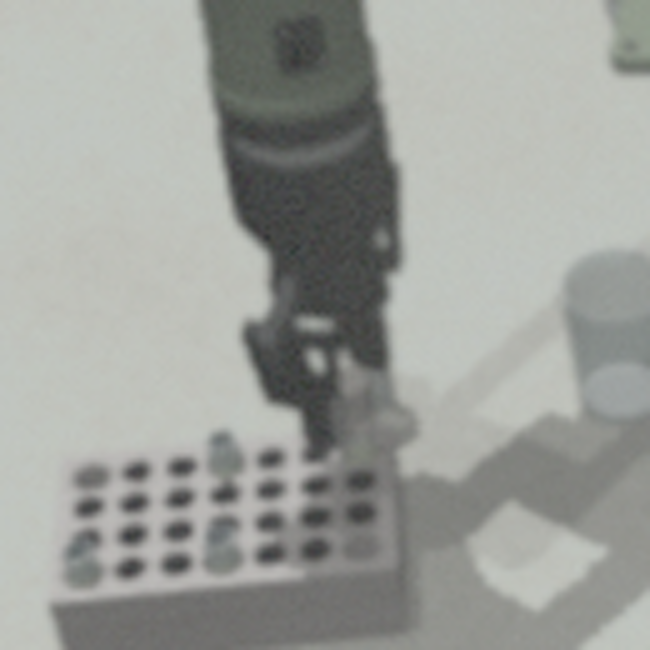

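Run:
```python
from h import *
s=telemetry.observe();f=grab_frame("wrist")
print(proj(f,[483.5,-169.9,96],s),plane(f,282,306,96,s))
crop(f,"pics/d3.png",200,220,370,380,4)
```

```text
[279.89785282 297.69508302] [ 483.6126387  -174.56948358   96.        ]
```

View pics/d3.png

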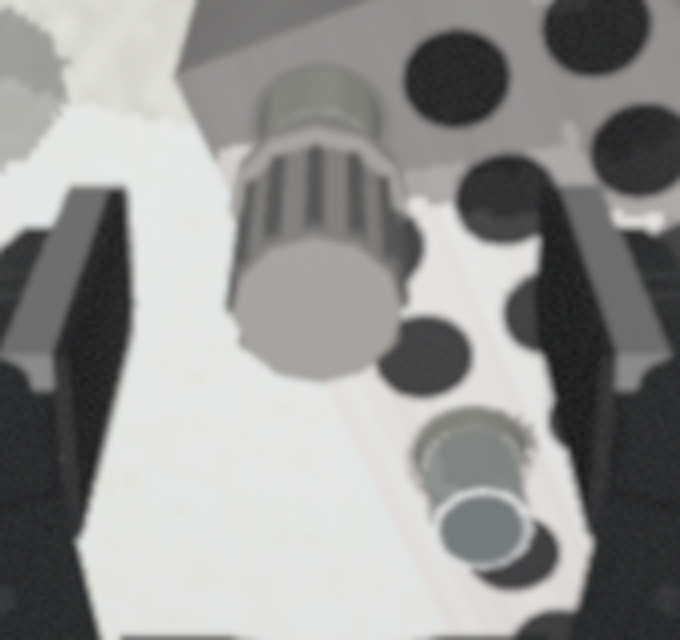

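```bash
python3 -m pendant '[[[0,0,-0.002,0],[0,0,0,0],[0,0,0,0],[0,0,0,0],[0,0,0,0],[0,0,0,0]]]' 0
python3 - <<'E'
from h import *
s=telemetry.observe();f=grab_frame("wrist");crop(f,"pics/e.png",200,220,370,380,4)
print(s["tool_pos"],s["contact_force"],s["width"])
E
```

```text
clock: 4.65
tool_pos: [483.6, -170.6, 99.3]
tool_rot: [179.9, 0.0, 79.3]
contact_force: [-1.5, -0.3, 5.9]
width: 17.5
[ 483.62187372 -170.62586406   99.25746082] [-1.49829244 -0.29775251  5.87457453] 17.49610695360324
```

View pics/e.png

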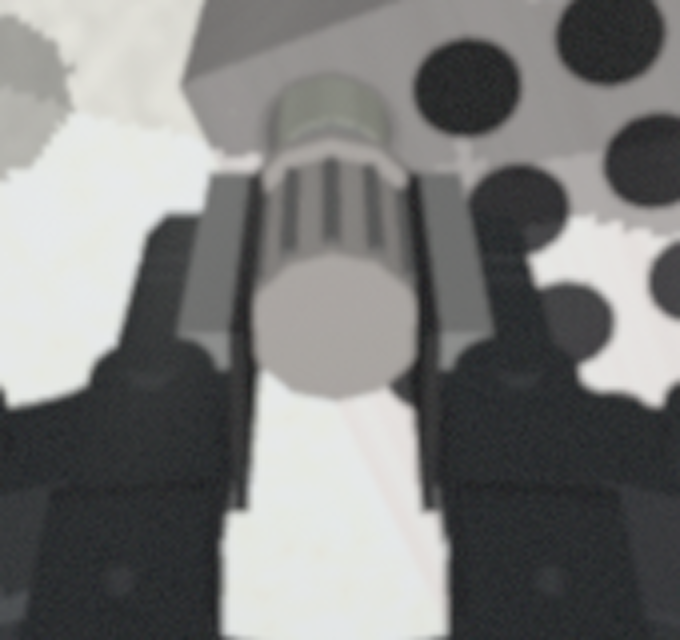

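```bash
python3 -m pendant '[[[0,0,0.01,0],[0,0,0.02,0],[0,0,0.03,0],[0,0,0.03,0],[0,0,0.03,0],[0,0,0.03,0],[0,0,0.03,0],[0,0,0,0]]]'
python3 -m pendant '[[[0,0.01,0.005,0],[0.002,0.03,0,0],[0.002,0.035,0,0],[0.002,0.035,0,0],[0.003,0.035,0,0],[0.003,0.035,0,0],[0.003,0.035,0,0],[0.003,0.035,0,0]]]'
python3 -m pendant '[[[0.002,0.035,0,0],[0.002,0.03,0,0],[0,0.018,0,0],[0,0,0,0],[0,0,0,0],[0,0,0,0]]]'
python3 - <<'E'
from h import *
s=telemetry.observe();f=grab_frame("wrist");cv2.imwrite("pics/f.png",f["image"])
print(s["tool_pos"],s["contact_force"],s["width"])
f=grab_frame("scene");crop(f,"pics/f2.png",240,110,400,260,5)
f=grab_frame("top");crop(f,"pics/f3.png",160,120,290,280,4)
E
```

```text
clock: 5.37
tool_pos: [486.2, -171.9, 286.1]
tool_rot: [179.3, 0.2, 79.3]
contact_force: [0.2, -1.1, -0.6]
width: 18.0
clock: 6.03
tool_pos: [499.4, 82.1, 281.7]
tool_rot: [-179.8, 0.0, 79.3]
contact_force: [0.6, -0.4, 0.1]
width: 18.2
clock: 6.53
tool_pos: [504.1, 162.5, 282.1]
tool_rot: [-179.9, 0.1, 79.3]
contact_force: [-0.1, -0.3, -0.0]
width: 17.8
[504.09881632 162.46475156 282.13720491] [-0.12612772 -0.27381255 -0.04640753] 17.78052292569378
```

View pics/f.png

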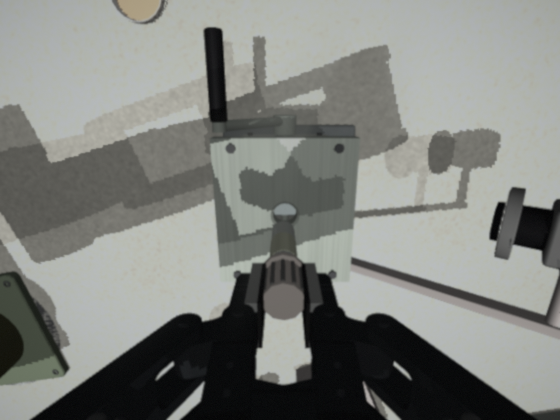

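View pics/f2.png

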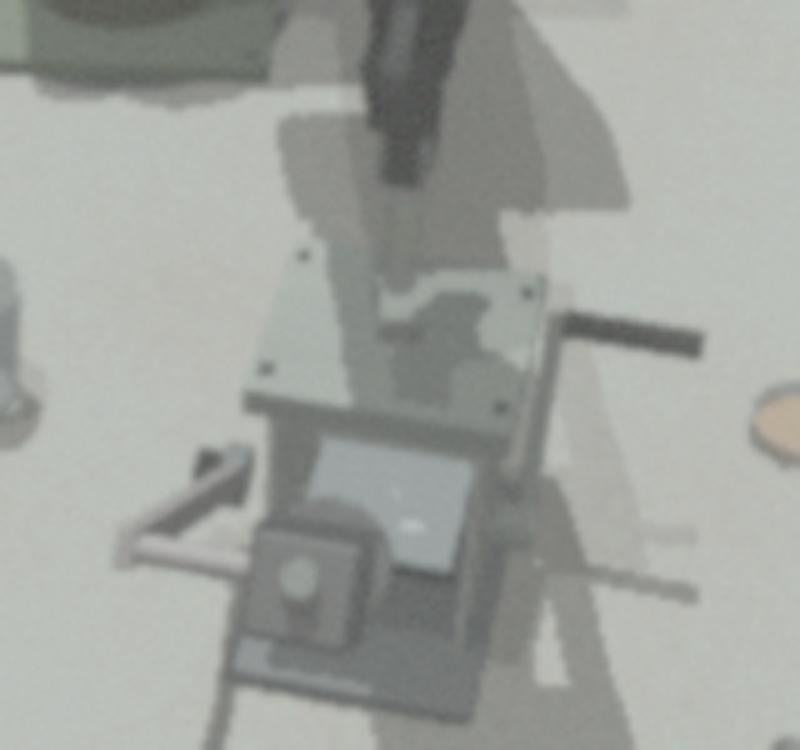

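View pics/f3.png

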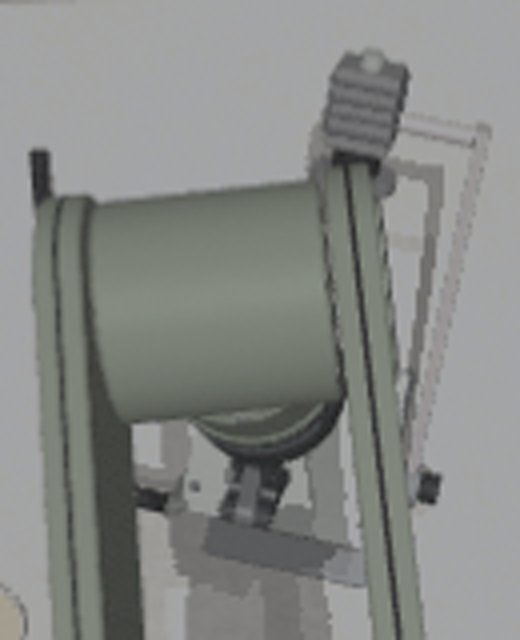

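Run:
```python
from h import *
s=telemetry.observe();f=grab_frame("wrist");crop(f,"pics/g.png",210,130,370,310,4)
T=Ro.from_euler('xyz',s["tool_rot"],degrees=True).as_matrix();p=s["tool_pos"]
print("foot pred",proj(f,p+T@[0,0,91],s),"cap top",proj(f,p+T@[0,0,3],s))
sc=[plane(f,u,v,165,s) for u,v in ((230,148),(339,148),(333,275),(238,274))]
for q in sc:print(q.round(1))
print("mean",np.mean(sc,0),"hole",plane(f,285,213,165,s))
```

```text
foot pred [283.28109475 230.47270733] cap top [282.88716326 303.41856179]
[476.1 223.2 165. ]
[555.7 208.1 165. ]
[536.8 102.7 165. ]
[457.2 118.6 165. ]
mean [506.41674983 163.16291281 165.        ] hole [506.80881193 165.37253724 165.        ]
```

View pics/g.png

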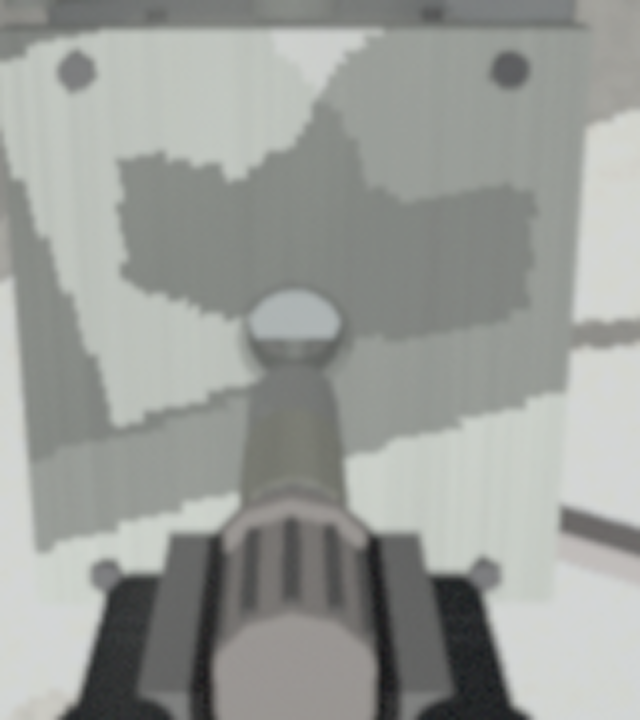

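Run:
```python
from h import *
s=telemetry.observe();f=grab_frame("wrist")
c=lambda x,y:(x/4+210,y/4+130)
T=Ro.from_euler('xyz',s["tool_rot"],degrees=True).as_matrix();p=s["tool_pos"]
sc=np.array([plane(f,*c(*q),165,s) for q in ((76,71),(510,70),(485,574),(106,574))])
print(p,sc.round(1),sc.mean(0),"hole",plane(f,*c(295,328),165,s))
x=sc[1]-sc[0]+sc[2]-sc[3];print(np.degrees(np.arctan2(x[1],x[0])))
a=np.linspace(0,6.28,60);C=np.array([proj(f,p+T@[8*np.cos(t),8*np.sin(t),91],s) for t in a]);print("foot pred topmost crop",((C[C[:,1].argmin()]-[210,130])*4), "xrange",(C[:,0].min()-210)*4,(C[:,0].max()-210)*4)
```

```text
[504.98819548 161.71744261 283.107688  ] [[475.5 223.5 165. ]
 [554.8 208.7 165. ]
 [535.7 104.3 165. ]
 [456.1 119.3 165. ]] [505.53815979 163.97031113 165.        ] hole [506.14605984 166.36013827 165.        ]
-10.64173487025629
foot pred topmost crop [293.04123793 360.12538669] xrange 248.64838156870223 337.6054041248126
```

```bash
python3 -m pendant '[[[0.001,0.0025,-0.005,0],[0,0,-0.008,0],[0,0,-0.004,0],[0,0,0,0],[0,0,0,0]]]'
python3 - <<'E'
from h import *
P=[]
for i in range(6):
    s=telemetry.observe();f=grab_frame("wrist");P.append(s["tool_pos"])
crop(f,"pics/i.png",210,130,370,310,4)
p=np.mean(P,0);s["tool_pos"]=p;T=Ro.from_euler('xyz',s["tool_rot"],degrees=True).as_matrix()
print(p,np.std(P,0))
a=np.linspace(0,6.28,60);C=np.array([proj(f,p+T@[8*np.cos(t),8*np.sin(t),91],s) for t in a]);print("foot pred topmost crop",((C[C[:,1].argmin()]-[210,130])*4), "xrange",(C[:,0].min()-210)*4,(C[:,0].max()-210)*4)
H=np.array([proj(f,np.array([505.5,164.2,165])+[9.5*np.cos(t),9.5*np.sin(t),0],s) for t in a]);H=(H-[210,130])*4
print("hole pred",H.min(0),H.max(0))
E
```

```text
clock: 7.2
tool_pos: [505.6, 165.2, 265.4]
tool_rot: [-179.9, 0.0, 79.3]
contact_force: [-0.2, 0.1, -0.4]
width: 17.4
[506.04262935 165.27068649 266.21515584] [0.23280002 0.06331014 0.43399236]
foot pred topmost crop [293.02861826 360.13378298] xrange 248.63580429324634 337.59312135401683
hole pred [240.523332   339.38776686] [341.66713892 433.62030506]
```

View pics/i.png

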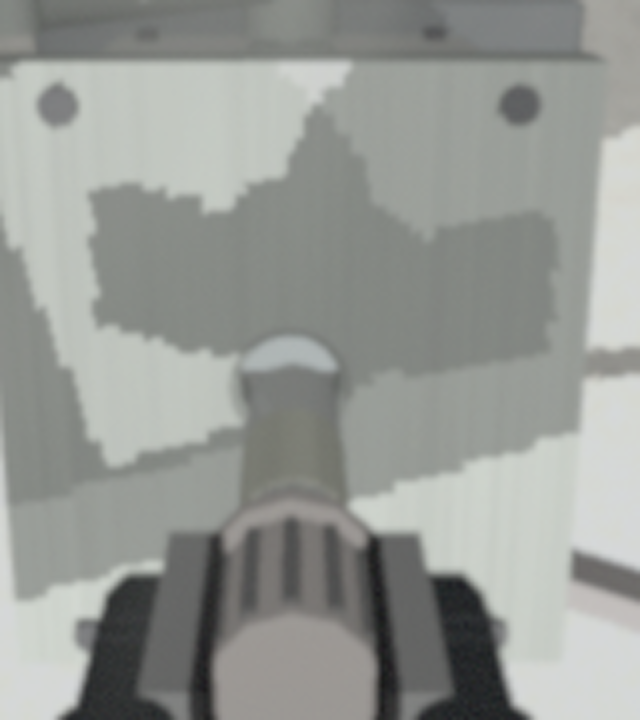

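```bash
python3 -m pendant '[[[-0.0004,0,-0.006,0],[0,0,-0.006,0],[0,0,-0.006,0],[0,0,0,0],[0,0,0,0]]]'
python3 - <<'E'
from h import *
s=telemetry.observe();f=grab_frame("wrist");crop(f,"pics/j.png",210,130,370,310,4)
print(s["tool_pos"],s["contact_force"],s["tool_rot"])
E
```

```text
clock: 7.92
tool_pos: [505.1, 165.1, 247.3]
tool_rot: [-179.9, 0.0, 79.3]
contact_force: [0.0, 0.8, 0.3]
width: 17.6
[505.09037403 165.1498155  247.27513343] [0.01348882 0.75852066 0.34066049] [-1.79895631e+02  3.88774040e-02  7.92690970e+01]
```

View pics/j.png

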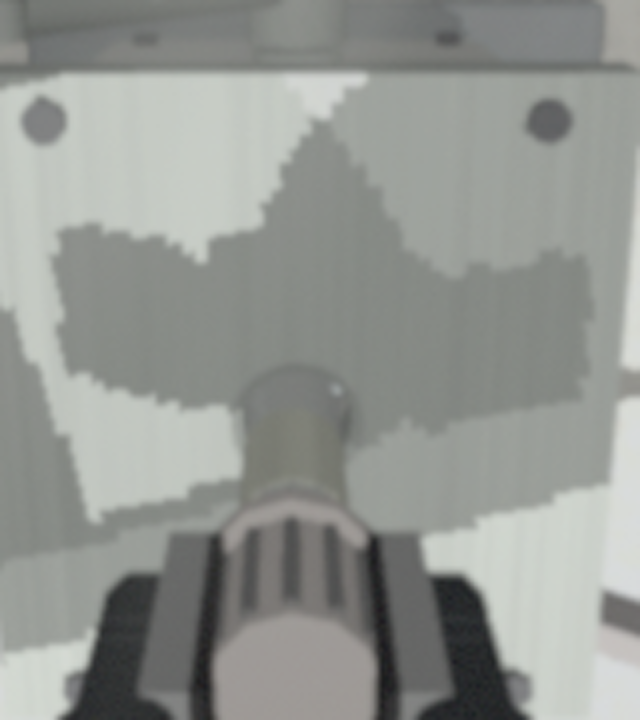

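Foot has entered the hole (crop 297,400), centred, with no force. Lowering on.

```bash
python3 -m pendant '[[[0,0,-0.006,0],[0,0,-0.006,0],[0,0,-0.006,0],[0,0,-0.006,0],[0,0,-0.006,0],[0,0,-0.006,0],[0,0,0,0]]]'
python3 -m pendant '[[[0,0,-0.003,0],[0,0,-0.003,0],[0,0,-0.003,0],[0,0,0,0],[0,0,0,0]]]'
```

```text
clock: 8.55
tool_pos: [504.6, 165.1, 210.4]
tool_rot: [-179.8, 0.1, 79.3]
contact_force: [0.5, 0.1, -0.3]
width: 17.7
clock: 8.97
tool_pos: [505.6, 165.3, 203.2]
tool_rot: [-180.0, -0.0, 79.3]
contact_force: [-0.8, -0.1, -1.3]
width: 17.7
```

```bash
python3 -m pendant '[[[0,0,-0.002,0],[0,0,-0.002,0],[0,0,-0.001,0],[0,0,0,0],[0,0,0,0]]]'
python3 -m pendant '[[[0,0,-0.001,0],[0,0,0,0],[0,0,0,0]]]'
python3 -m pendant '[[[0,0,-0.001,0],[0,0,0,0],[0,0,0,0]]]'
```

```text
clock: 9.38
tool_pos: [505.6, 165.3, 198.2]
tool_rot: [-180.0, -0.0, 79.3]
contact_force: [0.2, -0.3, 0.1]
width: 18.0
clock: 9.63
tool_pos: [505.6, 165.3, 197.3]
tool_rot: [180.0, -0.0, 79.3]
contact_force: [0.0, 0.4, -0.6]
width: 18.0
clock: 9.88
tool_pos: [505.8, 165.3, 196.4]
tool_rot: [180.0, -0.0, 79.3]
contact_force: [-0.2, -0.3, 0.4]
width: 18.0
```

```bash
python3 -m pendant '[[[0,0,-0.001,0],[0,0,0,0],[0,0,0,0]]]'
python3 -m pendant '[[[0,0,-0.001,0],[0,0,0,0],[0,0,0,0]]]'
python3 - <<'E'
from h import *
f=grab_frame("wrist");crop(f,"pics/k.png",210,130,370,310,4)
f=grab_frame("scene");crop(f,"pics/k2.png",270,130,370,240,6)
E
```

```text
clock: 10.13
tool_pos: [505.8, 165.3, 196.3]
tool_rot: [180.0, -0.0, 79.3]
contact_force: [-2.9, -0.8, 5.2]
width: 17.8
clock: 10.38
tool_pos: [505.8, 165.3, 196.2]
tool_rot: [180.0, 0.0, 79.3]
contact_force: [-4.8, -1.3, 10.2]
width: 17.8
```

View pics/k.png

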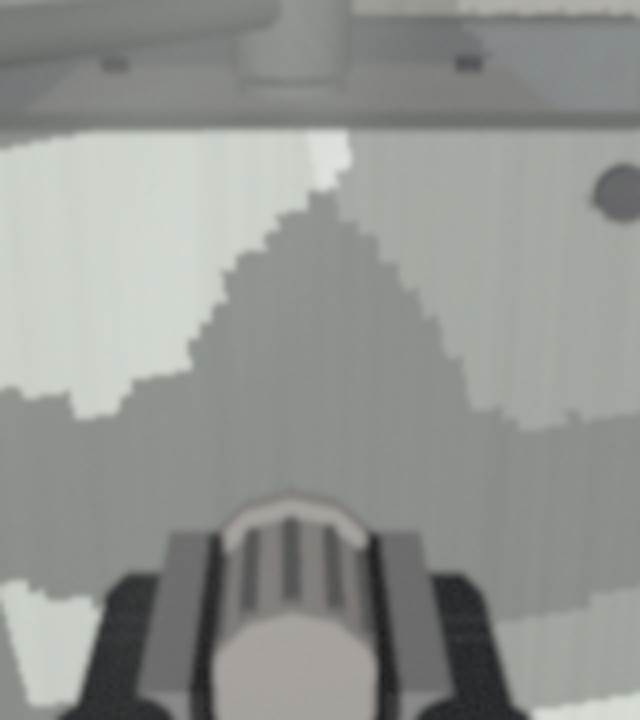

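View pics/k2.png

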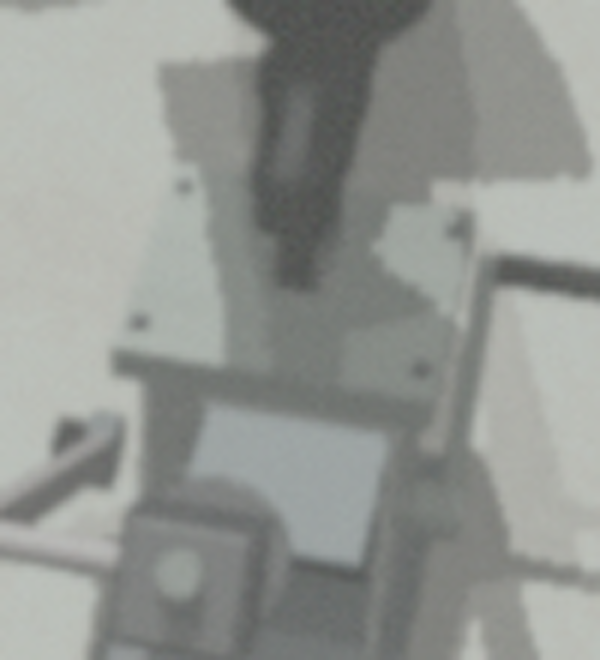

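```bash
python3 -m pendant '[[[0,0,0.0015,0],[0,0,0,0],[0,0,0,0]]]'
python3 -m pendant '[[[0,0,0,0],[0,0,0,0],[0,0,0,0],[0,0,0,0],[0,0,0,0],[0,0,0,0]]]' 0.6
python3 -m pendant '[[[0,0,0.01,0],[0,0,0.03,0],[0,0,0.03,0],[0,0,0.02,0],[0,0,0,0],[0,0,0,0]]]'
python3 - <<'E'
from h import *
s=telemetry.observe();f=grab_frame("wrist");cv2.imwrite("pics/l.png",f["image"])
nets(f,["tube_cap","lever","camera_lens"],s)
f=grab_frame("scene");crop(f,"pics/l2.png",260,130,390,250,6);nets(f,["camera_lens"])
E
```

```text
clock: 10.73
tool_pos: [505.8, 165.3, 196.3]
tool_rot: [180.0, -0.0, 79.3]
contact_force: [-1.6, -1.5, 5.0]
width: 18.1
clock: 11.23
tool_pos: [505.6, 165.3, 195.5]
tool_rot: [-180.0, 0.0, 79.3]
contact_force: [-0.4, -0.0, -0.2]
width: 51.6
clock: 11.73
tool_pos: [506.8, 165.5, 288.4]
tool_rot: [179.7, -0.1, 79.3]
contact_force: [-0.4, 0.2, 0.0]
width: 51.0
tube_cap 0.68 [508. 172. 197.]
lever 0.6 [473. 253. 149.]
camera_lens 0.9 [670. 115. 201.]
camera_lens 0.96 [701. 115. 214.]
```

View pics/l.png

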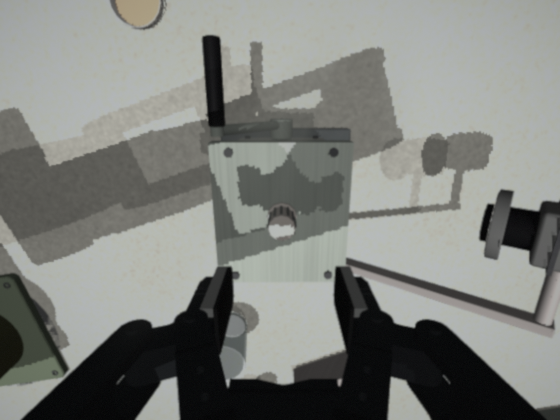

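View pics/l2.png

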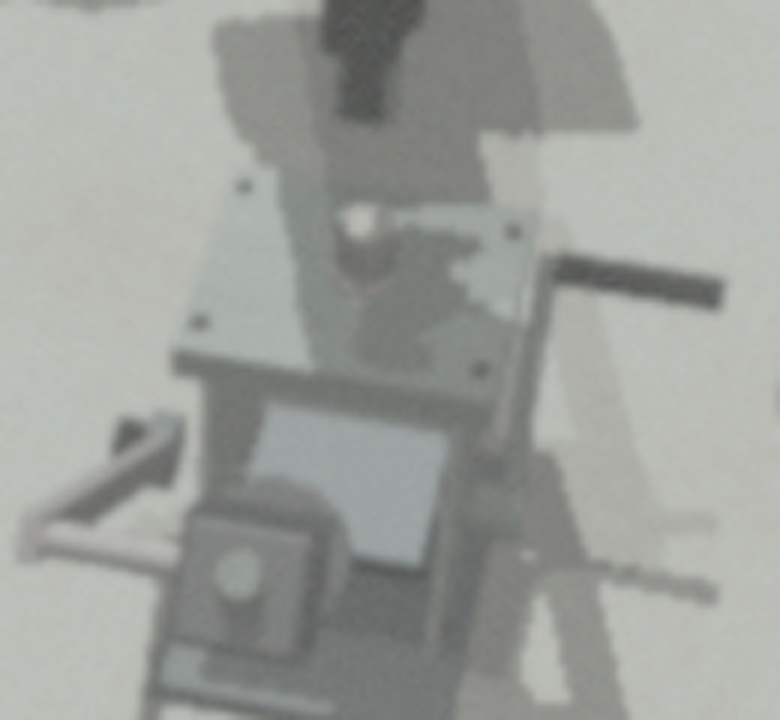

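```bash
cat > lens.py <<'E'
from h import *
yaw=np.radians(-10.6);xv=np.array([np.cos(yaw),np.sin(yaw),0]);yv=np.array([-np.sin(yaw),np.cos(yaw),0]);zv=np.array([0,0,1.])
M=np.array([505.6,164.5,55])
def lens(e,r=200):return M+r*(np.cos(e)*xv+np.sin(e)*zv)
def ringpts(e,r,R):
    n=np.cos(e)*xv+np.sin(e)*zv;m=-np.sin(e)*xv+np.cos(e)*zv
    return [lens(e,r)+R*(np.cos(t)*yv+np.sin(t)*m) for t in np.linspace(0,2*np.pi,24)]
E
python3 - <<'E'
from lens import *
P=[]
for i in range(3): s=telemetry.observe();P.append(s["tool_pos"]);f=grab_frame("wrist")
s["tool_pos"]=np.mean(P,0);print(s["tool_pos"])
t=grab_frame("top");sc=grab_frame("scene")
K=6;o=(430,170)
im=f["image"][170:290,430:560];im=(255*(im/255.)**.5).astype('uint8');im=cv2.resize(im,None,fx=K,fy=K,interpolation=cv2.INTER_CUBIC)
cols=[(0,0,255),(0,255,0),(255,0,0)]
for e,c in zip((.55,.63,.71),cols):
    pts=np.array([(proj(f,x,s)-o+.5)*K for x in ringpts(e,200,15)]).astype(int);cv2.polylines(im,[pts],True,c,1)
    pts=np.array([(proj(f,lens(e,r),s)-o+.5)*K for r in (200,285)]).astype(int);cv2.polylines(im,[pts],False,c,1)
cv2.imwrite("pics/m.png",im)
for f2,o,nm in ((t,(220,110),"pics/m2.png"),(sc,(260,170),"pics/m3.png")):
    im=f2["image"][o[1]:o[1]+100,o[0]:o[0]+100];im=(255*(im/255.)**.5).astype('uint8');im=cv2.resize(im,None,fx=K,fy=K,interpolation=cv2.INTER_CUBIC)
    for e,c in zip((.55,.63,.71),cols):
        pts=np.array([(proj(f2,x)-o+.5)*K for x in ringpts(e,200,15)]).astype(int);cv2.polylines(im,[pts],True,c,1)
        pts=np.array([(proj(f2,lens(e,r))-o+.5)*K for r in (200,288)]).astype(int);cv2.polylines(im,[pts],False,c,1)
    cv2.imwrite(nm,im)
E
```

```text
[504.99867971 165.17390745 284.50815062]
```

View pics/m.png

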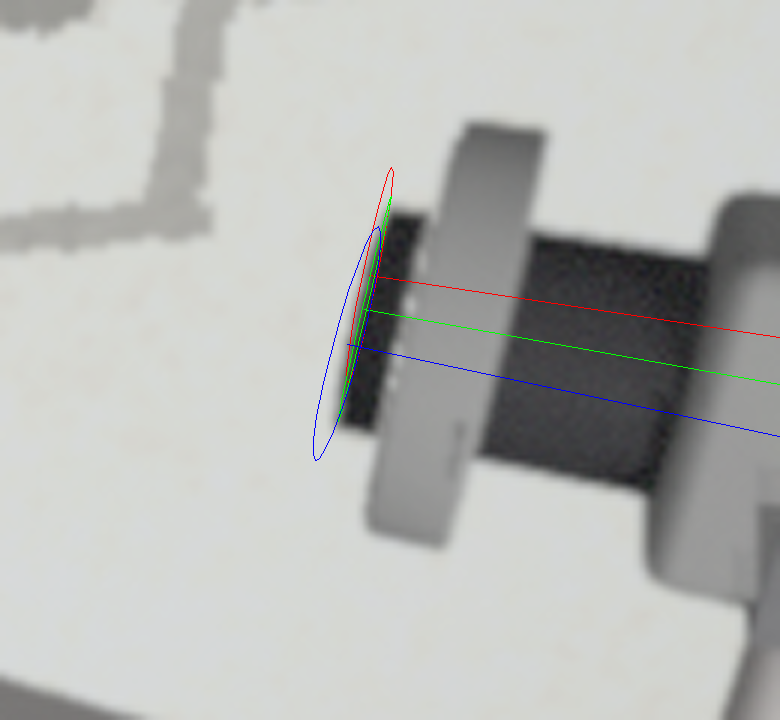

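View pics/m3.png

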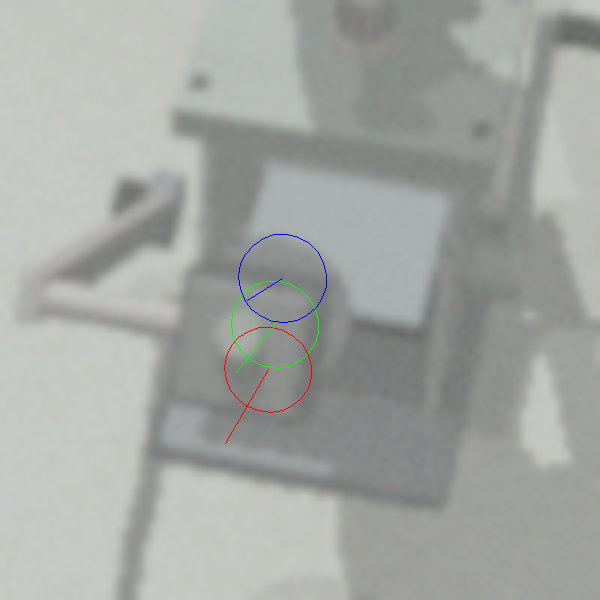

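View pics/m2.png

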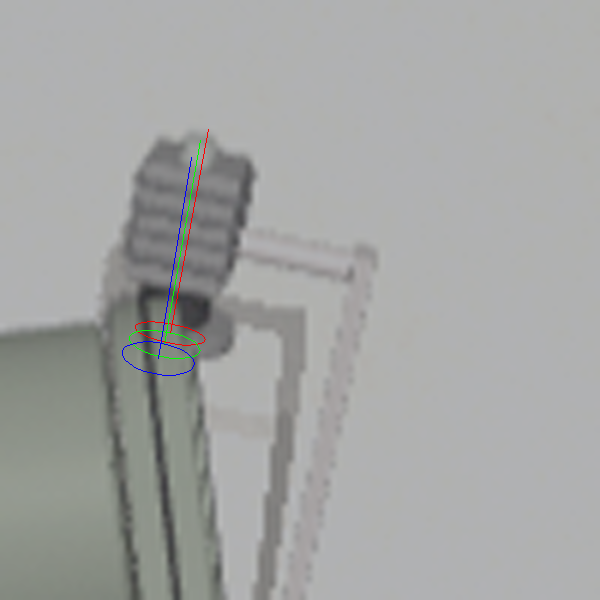

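```bash
python3 -m pendant '[[[-0.008,0.028,0,0],[-0.008,0.028,0,0],[-0.008,0.028,-0.01,0],[-0.007,0.028,-0.02,0],[0,0,-0.02,0],[0,0,0,0],[0,0,0,0],[0,0,0,0]]]'
python3 - <<'E'
from lens import *
P=[]
for i in range(4): s=telemetry.observe();P.append(s["tool_pos"]);f=grab_frame("wrist")
s["tool_pos"]=np.mean(P,0);print(s["tool_pos"],s["tool_rot"])
im=f["image"].copy()
def H(th,y):return M+100*(-np.sin(.55-th)*xv+np.cos(.55-th)*zv)+y*yv
for y in (70,105,136):
    p=proj(f,H(0,y),s);print(y,p);cv2.circle(im,tuple(int(round(v)) for v in p),2,(0,0,255),-1)
cv2.imwrite("pics/n.png",im)
E
```

```text
clock: 12.95
tool_pos: [475.3, 276.9, 236.7]
tool_rot: [179.9, -0.0, 79.2]
contact_force: [0.9, 0.3, 0.4]
width: 51.0
[475.73481156 276.90403585 237.23958682] [ 1.79847596e+02 -8.83256426e-02  7.91926738e+01]
70 [280.17115631 269.70411265]
105 [279.90902811 227.59724761]
136 [279.65616974 186.65133902]
```

View pics/n.png

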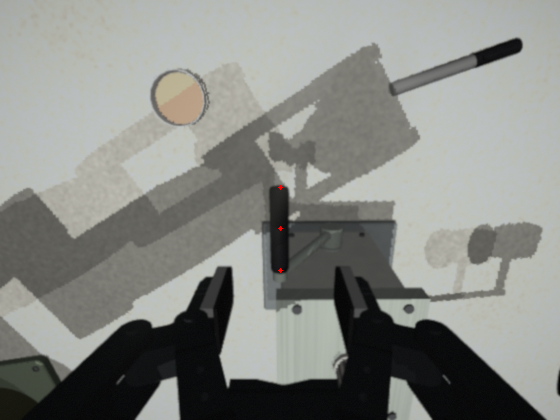

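```bash
python3 -m pendant '[[[-0.0015,0,-0.03,0],[0,0,-0.03,0],[0,0,-0.02,0],[0,0,-0.01,0],[0,0,0,0],[0,0,0,0]]]'
python3 -m pendant '[[[0,0,0,0],[0,0,0,0],[0,0,0,0],[0,0,0,0],[0,0,0,0],[0,0,0,0]]]' 0
python3 - <<'E'
from h import *
P=[]
for i in range(3): s=telemetry.observe();P.append(s["tool_pos"]);f=grab_frame("wrist")
print(np.mean(P,0),s["contact_force"],s["width"]);cv2.imwrite("pics/o.png",f["image"])
E
```

```text
clock: 13.65
tool_pos: [473.7, 277.2, 146.4]
tool_rot: [180.0, -0.0, 79.2]
contact_force: [-0.2, 0.2, 0.5]
width: 51.1
clock: 14.15
tool_pos: [473.5, 277.9, 147.1]
tool_rot: [179.9, -0.1, 79.3]
contact_force: [-2.6, 0.3, 6.4]
width: 12.0
[473.44454131 277.92391967 147.07827745] [-2.63994913  1.24789627  5.86124047] 11.87808792470351
```

View pics/o.png

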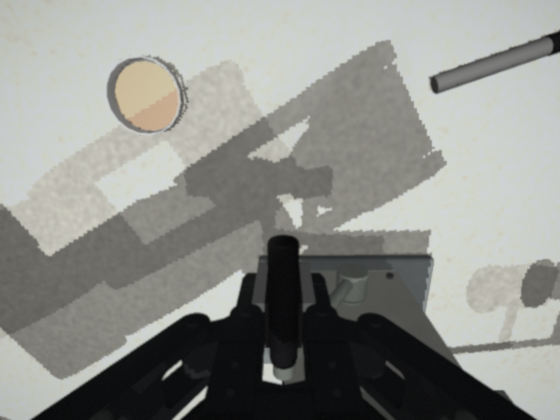

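```bash
python3 -m pendant '[[[0.005,-0.0009,0.0029,0],[0.005,-0.0009,0.0026,0],[0.0052,-0.001,0.0022,0],[0.0052,-0.001,0.002,0]]]'
python3 -m pendant '[[[0.0055,-0.001,0.0016,0],[0.0055,-0.001,0.0014,0],[0.0056,-0.001,0.001,0],[0.0056,-0.001,0.0007,0],[0,0,0,0],[0,0,0,0]]]'
python3 - <<'E'
from lens import *
P=[]
for i in range(4): s=telemetry.observe();P.append(s["tool_pos"]);f=grab_frame("wrist")
p=np.mean(P,0);s["tool_pos"]=p;print(p,s["contact_force"],s["width"]);cv2.imwrite("pics/q.png",f["image"])
r=p-[0,0,6]-M;print("v-frame",r@xv,r@yv,r[2],"tilt est",.55+np.arctan2(r@xv,r[2]))
def H(th,y):return M+100*(-np.sin(.55-th)*xv+np.cos(.55-th)*zv)+y*yv
for th in (.40,.46,.52): print(th,proj(f,H(th,70),s),proj(f,H(th,136),s))
crop(f,"pics/q2.png",210,210,370,330,5)
t=grab_frame("scene");crop(t,"pics/q3.png",250,130,390,250,5)
E
```

```text
clock: 14.63
tool_pos: [490.7, 274.8, 156.3]
tool_rot: [-179.6, -0.0, 79.3]
contact_force: [-9.1, 2.3, 11.2]
width: 11.9
clock: 15.13
tool_pos: [514.6, 270.2, 161.3]
tool_rot: [-179.8, -0.0, 79.3]
contact_force: [-5.3, 0.7, 8.6]
width: 12.1
[514.48200024 270.23548826 161.27416797] [-5.10373307  1.83943677  7.87209005] 11.683451883535737
v-frame -10.719753865689702 105.56500500653678 100.27416797242773 tilt est 0.44350004366471674
0.4 [274.72530202 357.79940283] [273.20027103 238.08430933]
0.46 [286.48524936 358.91499197] [286.86352582 238.76293127]
0.52 [298.38562492 359.4907787 ] [300.70483065 239.11270463]
```

View pics/q.png

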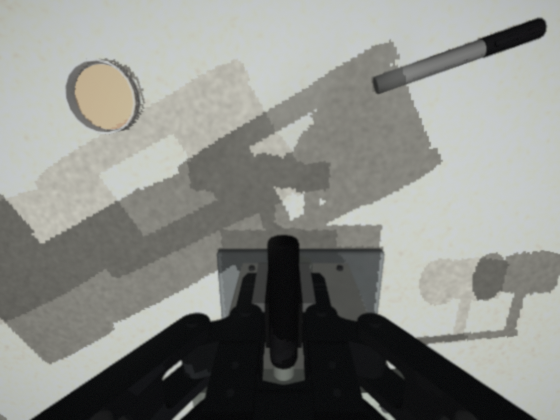

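View pics/q3.png

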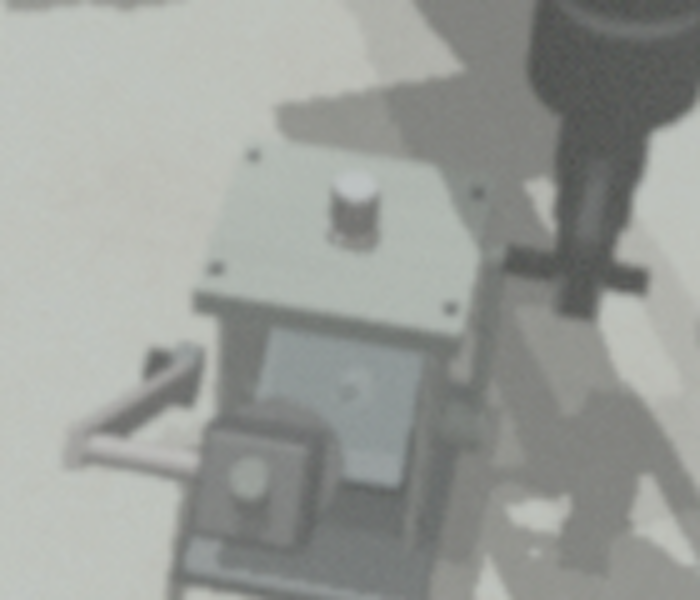

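```bash
python3 -m pendant '[[[0,0,0,0],[0,0,0,0],[0,0,0,0],[0,0,0,0]]]'
python3 - <<'E'
from lens import *
t=grab_frame("top");K=6;o=(220,110)
im=t["image"][110:210,220:320];im=(255*(im/255.)**.5).astype('uint8');im=cv2.resize(im,None,fx=K,fy=K,interpolation=cv2.INTER_CUBIC)
for e,c in zip((.56,.65,.74),((0,0,255),(0,255,0),(255,0,0))):
    pts=np.array([(proj(t,x)-o+.5)*K for x in ringpts(e,200,15)]).astype(int);cv2.polylines(im,[pts],True,c,1)
    pts=np.array([(proj(t,x)-o+.5)*K for x in ringpts(e,213,27)]).astype(int);cv2.polylines(im,[pts],True,c,1)
cv2.imwrite("pics/r.png",im)
E
```

```text
clock: 15.72
tool_pos: [514.4, 270.3, 161.3]
tool_rot: [-179.8, -0.0, 79.3]
contact_force: [-5.7, 0.6, 8.6]
width: 11.9
```

View pics/r.png

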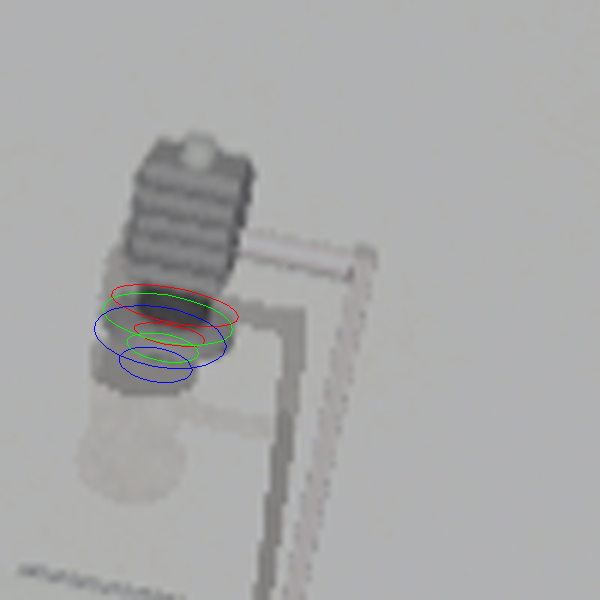

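```bash
python3 -c "
from rig import env,telemetry
print(telemetry.observe()['contact_force']);print(env.hand_in())"
```

```text
[-6.41490305  0.41895781  8.0279421 ]
the job is handed in; nothing more can be done
None
```

I took the smaller capped tube from the rack and lowered it into the viewer's hole. Contact force rose at the expected seating height, and I let go there. I then gripped the lever handle, swung the mirror up and handed the job in at about 16 s, still holding it. `hand_in` gives no verdict.

Last checks:
- **Tube:** the scene picture shows it upright, cap up, with its flange on the plate and the fingers well away.
- **Mirror tilt:** 0.444 rad from the tool position and about 0.448 rad from where the handle shows in the wrist picture.
- **Camera elevation:** the wrist picture gave about 0.645 rad, the top picture 0.65–0.67. The knob on the back of the camera gave 0.675, but it may not lie on the camera's axis. The network's `camera_lens` points sat 13–18 mm off the middle plane, so I did not use them.
- **Aim:** for an elevation of 0.65 the tilt should be 0.46 rad, so the mirror is about 0.015 rad low, inside the 0.06 allowed.
- **Lever and arm:** the arm was still over the last half second. The wrist read 5–6 N sideways and about 8 N up. The gripper closed to a reading of 11.9 mm on the 14 mm handle. It had also read low on the 20 mm cap (about 17.7 mm), so I put this down to the reading.
- **Other things on the bench:** I saw no sign that anything else was touched, but I did not measure those things again afterwards.

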